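# Open the weighted arm of the occupied leak-test stand

### The arm

A 6-joint arm with a two-finger parallel gripper is mounted at the origin on the work surface. World frame = base frame: x ahead of the robot, y to its left, z up, the work surface at z = 0. Lengths are in m, angles in rad, forces in N, time in s.
With the tool pointing down it reaches from about 0.375 to 0.975 m from the base axis. Payload 3.8 kg.
Tool frame: the origin (TCP) lies on the centre line of the jaws, within the pads' length; the fingertips stand 14 mm ahead of it and the grasp point (between the pads) lies 5 mm behind it; z points along the fingers, x is the direction in which the jaws open and shut, and the axes are right-handed (so a half turn about z gives the same grasp; the last joint's range is limited). The gripper opens to 85 mm and grips with 20 to 120 N. Pads are 22 mm wide; open, the fingers measure 114 mm over their backs; the gripper's body (76 mm by 85 mm) begins 54 mm behind the grasp point. The pads swing forward as they close: fully open they stand 13 mm farther back than shut.
Start: joints at [-1.367, 0.264, 1.604, -0, 1.274, -0.037], TCP at [0.161, -0.656, 0.245] pointing down, gripper open.
Joint ranges: [-2.63, 2.63], [-0.94, 2.18], [0.31, 2.57], [-1.31, 4.45], [0, 2.66], [-2.55, 2.55]. Speed limits (rad/s): [2.57, 2.57, 3.14, 3.14, 3.14, 3.14].

### API

Orientations are given as a rotation vector (axis times angle).
In Python, from workcell import bot gives the robot as it stands. The module is installed in compiled form; this text tells all that it offers.
- The arm moves only by the tool arm_command, never from a script. Its argument "steps" is one flat list of numbers, 7 for each row, row after row: the shift along the tool's x, y, z in units of 30 mm (1.0 is 30 mm), then the turn, a rotation vector about the tool's x, y, z in units of 6 degrees (1.0 is 6 degrees), then the opening, from 0 (shut) to 1 (fully open). In form: [tx, ty, tz, ax, ay, az, fingers, tx, ty, tz, ax, ay, az, fingers, ...]. A call has 1 to 10 rows; each row shifts and turns the commanded pose from where the row before left it, along the tool's axes as they then stand; what a row does not reach is not made up. A row lasts 1/8 s, in which the tool goes at most 62.5 mm and 10.7 degrees, less where a joint would pass 70% of its speed; a pose out of reach is approached as far as the arm can. A call is refused whole if a number of a shift passes 1 or a number of a turn 1, either way. A call with a gripper value outside its range is refused whole. The fingers move at their own pace and stop on an object; "squeeze" is the grip in N (left out, the last holds). Time passes only in rows, so rows that do not move let the fingers close. It gives the time, the measured TCP pose, the force and the opening at its end, in the units of the state.
- bot.read_state(): the state, without advancing time (a new reading comes with each control period).
- bot.read_camera(name): name is "side" or "top"; returns a dict with "img" (420x560x3 uint8, red, green, blue), "camera_matrix" (3x3 intrinsics, pixels), "k1" (the pictures are not rectified: a ray, as slopes to the right and down, at radius r is drawn at 1 + k1 r^2 times it, then the intrinsics apply), "pose" (4x4, takes a point from camera to world coordinates). Camera axes: x right, y down, z forward; pixel columns grow to the right and rows downward; lengths in m; the calibration is good to about 2 mm. A picture is of the moment at which its call begins. There is no depth.
- bot.finish_job(): hands the job in, once; it reports no verdict.
The state is a dict: "time": time; "q": joint angles; "joint_vel": joint speeds; "joint_torque": joint torques, N m; "tool_pos": TCP position; "tcp_rot": TCP orientation; "wrist_force": force on the tool from outside, world axes, zero at the start; "torque": the same for the moment, N m; "width": opening from 0.0 (shut) to 1.0 (fully open).
Only numpy, scipy, OpenCV 4.12 (cv2) and the standard library are available. Lean on these libraries where they do the work, as an engineer would, in place of code of your own. Each camera call takes 0.05 s, during which the arm holds its last target.

### The job

Two leak-test stands stand on the assembly bench, both with their counterweighted arms down; one of them holds a steel valve body with brass side ports, the other is empty. Take the green handle of the stand that holds the valve and lift its arm past the balance point so that it rests open by itself against its stop, then let go. Leave the valve standing in its nest and leave the empty stand's arm down.

Things in the scene. Friction and masses are not known exactly. Their poses are not given: they have to be found in the camera images.
- test_arm (a joint): Arm of the stand holding the valve: steel bar 20 mm wide, pivot 115 mm above the bench, dark counterweight on an upright tail over the pivot. Rad: 0 = down, bar level over the valve; grows as the handle rises up and over towards the pivot; 1.40 = open stop, bar near upright. Lower than about 0.6 it falls shut, beyond about 0.75 it falls open. Needs 1 to 3 N at the handle. The stand is fixed.
- grip (a point): Grip point on test_arm's green handle, a level round bar 16 mm thick, 75 mm long, out sideways from the arm's free end; on its axis, 50 mm from the arm's middle line, 115 mm above the bench when down. Frame moves with the arm: +x points to the pivot axis 190 mm away (level when down), +y along the handle to its free end, parallel to that axis. Clear for 60 mm along x on both sides.
- valve: Loose steel valve with a foot 44 mm square, round body 38 mm across, 80 mm tall, brass port out to 40 mm on either side. It stands in a square black nest (walls 10 mm high) under its stand's arm, 12 mm above the bench, 90 mm along the arm from the handle. Origin at the centre of its underside, z up.
- spare_arm (a joint): Arm of the other, empty stand, of the same make, size and green handle. Rad, as for test_arm: 0 = down. To be left down.
There are look-alikes about, which are no part of the job. What is shaped like the valve but pink or purple is not meant.

How it is judged:
At the end, for the whole second after the job is handed in: The arm of the stand with the valve rests open by itself, at 1.2 rad or more (stop at 1.40) and still; the empty stand's arm is down (under 0.1 rad); the valve stands upright (within 10 degrees) in its nest, within 12 mm of where it started (value of joint test_arm above 1.2 rad and velocity of joint test_arm between -0.1 and 0.1 rad/s and value of joint spare_arm below 0.1 rad and distance of valve from where it was at the start of the episode below 0.012 m and angle between valve's own z axis and vertical below 0.17 rad); the robot touches nothing.
It fails at once if the arm of the empty stand is lifted by more than 15 degrees (value of joint spare_arm above 0.26 rad).
It fails at once if the valve is tipped by more than 20 degrees (angle between valve's own z axis and vertical above 0.35 rad).
It also fails if it takes over 38 s, if anything falls off the work surface, if the arm or the gripper's body presses on something with over 40 N, if the wrist force passes 120 N, or if a joint passes its speed limit or range.

## Working session

There is one attempt and no reset: what is moved stays moved. The work goes in short steps, Python scripts to look and compute and a tool call to move; the robot and the scene stay as the last step left them, time stands still between calls to the robot, and variables do not carry over. Pictures are saved under pics/ and viewed, and the job is handed in when it is done.

Besides the shell and the picture viewer there is one more tool, called by a JSON object that holds its "op" and its "data", one argument or row to a line. arm_command: Moves the arm, as the interface text tells. Its arguments: {"type":"object","properties":{"steps":{"type":"array","items":{"type":"number"}},"squeeze":{"type":"number"}},"required":["steps"]}

```bash
mkdir -p pics; python3 - <<'E'
from workcell import bot
import cv2,numpy as np
for n in("top","side"):
    c=bot.read_camera(n); cv2.imwrite(f"pics/{n}0.png",c["img"][:,:,::-1]); np.savez(f"{n}0.npz",**{k:np.array(v) for k,v in c.items()})
    print(n,c["camera_matrix"],c["k1"],np.round(c["pose"],3))
s=bot.read_state();print(s)
E
```

```text
top [[380.35974061   0.         280.45714816]
 [  0.         380.35974061 209.89364912]
 [  0.           0.           1.        ]] -0.0455552480975966 [[ 0.023 -0.981  0.194  0.377]
 [-0.999 -0.018  0.03   0.067]
 [-0.026 -0.194 -0.981  1.115]
 [ 0.     0.     0.     1.   ]]
side [[527.15724858   0.         273.14412306]
 [  0.         527.15724858 217.51584751]
 [  0.           0.           1.        ]] -0.1967788828159683 [[-0.937 -0.204  0.283  0.207]
 [-0.349  0.582 -0.735  1.091]
 [-0.015 -0.787 -0.617  0.96 ]
 [ 0.     0.     0.     1.   ]]
{'time': 0.1, 'q': array([-1.36691918e+00,  2.64677136e-01,  1.60525044e+00, -4.12433567e-05,
        1.27372471e+00, -3.68986633e-02]), 'joint_vel': array([-0.000275  , -0.00118864, -0.00206557,  0.0005368 , -0.00059669,
        0.00132025]), 'joint_torque': array([-4.20571882e-05, -5.16708612e+01, -3.68590271e+01, -4.26104737e-05,
        6.31132774e-03,  1.78498419e-05]), 'tool_pos': array([ 0.16081333, -0.65489896,  0.24407995]), 'tcp_rot': array([-2.47114026,  1.93775618,  0.00250943]), 'wrist_force': array([ 0.84933303,  0.87830502, -0.8712431 ]), 'torque': array([ 0.03745892,  0.03541047, -0.02348882]), 'width': 0.9995797883271004}
```

View pics/top0.png

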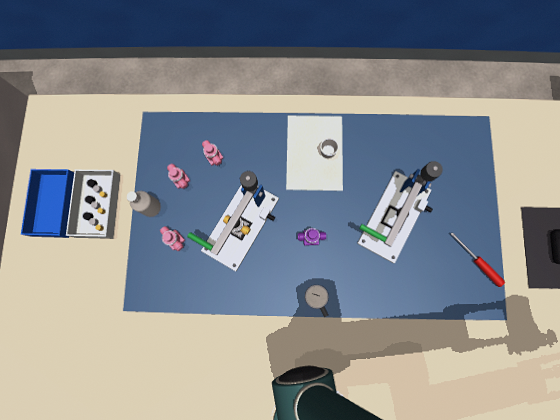

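View pics/side0.png

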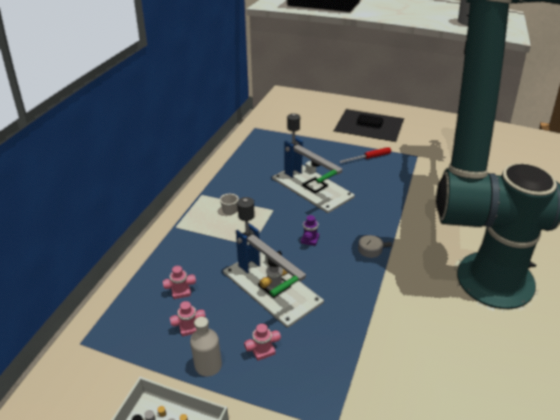

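The top view shows the valve with its brass ports in the left stand, green handle at about (200,241). The right stand is empty, green handle at about (373,232). A pink look-alike stands near the left handle at (172,238). Next I measure the handle and its neighbours.

```bash
cat > h.py <<'E'
import numpy as np,cv2
def load(n): return dict(np.load(n+".npz"))
def ray(c,uv):
    K=c["camera_matrix"]; d=(np.array(uv,float)-K[:2,2])/[K[0,0],K[1,1]]
    p=d.copy()
    for _ in range(20): p=d/(1+float(c["k1"])*(p@p))
    T=c["pose"]; return T[:3,3],T[:3,:3]@np.array([p[0],p[1],1])
def onz(c,uv,z):
    o,d=ray(c,uv); return o+d*(z-o[2])/d[2]
def proj(c,P):
    T=c["pose"]; p=T[:3,:3].T@(np.array(P)-T[:3,3]); s=p[:2]/p[2]; s=s*(1+float(c["k1"])*(s@s)); K=c["camera_matrix"]
    return s*[K[0,0],K[1,1]]+K[:2,2]
def tri(c1,u1,c2,u2):
    o1,d1=ray(c1,u1);o2,d2=ray(c2,u2);d1=d1/np.linalg.norm(d1);d2=d2/np.linalg.norm(d2)
    a=np.linalg.lstsq(np.c_[d1,-d2],o2-o1,rcond=None)[0];A=o1+a[0]*d1;B=o2+a[1]*d2
    return (A+B)/2,np.linalg.norm(A-B)
E
python3 - <<'E'
from h import *
C={n:load(n+"0") for n in("top","side")}
ends={}
for n,c in C.items():
    hsv=cv2.cvtColor(c["img"],cv2.COLOR_RGB2HSV)
    for nm,lo,hi in(("green",(50,120,50),(75,255,255)),("pink",(160,60,80),(179,255,255)),("brass",(12,140,120),(22,255,255))):
        m=cv2.inRange(hsv,lo,hi); k,l,st,ce=cv2.connectedComponentsWithStats(m)
        for i in range(1,k):
            if st[i,4]<12: continue
            pts=np.argwhere(l==i)[:,::-1].astype(np.float64)
            mu=pts.mean(0); w,v=np.linalg.eigh(np.cov(pts.T)); ax=v[:,1]; t=(pts-mu)@ax
            e=[mu+ax*t.min(),mu+ax*t.max()]
            z={"green":.115,"pink":.05,"brass":.06}[nm]
            print(n,nm,st[i,4],mu.round(1),np.round(e,1).tolist(),"world",onz(c,mu,z).round(3),[onz(c,x,z).round(3)[:2].tolist() for x in e])
E
python3 -c "
import cv2
a=cv2.imread('pics/top0.png')[140:290,140:300];cv2.imwrite('pics/top0z.png',cv2.resize(a,None,fx=4,fy=4,interpolation=2)[:600,:800])
a=cv2.imread('pics/side0.png')[180:380,150:350];cv2.imwrite('pics/side0z.png',cv2.resize(a,None,fx=3,fy=3,interpolation=2))"
```

```text
top green 142 [372.6 232.5] [[385.3, 239.5], [360.1, 225.8]] world [ 0.518 -0.148  0.115] [[0.5, -0.181], [0.535, -0.115]]
top green 146 [199.5 240.8] [[211.2, 247.6], [188.0, 234.0]] world [0.486 0.31  0.115] [[0.469, 0.278], [0.504, 0.343]]
top pink 150 [208.5 148. ] [[203.6, 141.3], [212.9, 154.3]] world [0.771 0.318 0.05 ] [[0.792, 0.333], [0.751, 0.303]]
top pink 128 [215.5 158.8] [[221.7, 155.5], [208.7, 162.3]] world [0.737 0.295 0.05 ] [[0.748, 0.277], [0.726, 0.314]]
top pink 291 [177.6 176.1] [[168.7, 165.1], [185.9, 186.3]] world [0.683 0.403 0.05 ] [[0.716, 0.433], [0.652, 0.377]]
top pink 313 [172.2 238.4] [[181.8, 247.2], [161.4, 228.5]] world [0.499 0.405 0.05 ] [[0.474, 0.376], [0.526, 0.439]]
top pink 25 [494.5 270.8] [[485.0, 261.0], [501.7, 278.3]] world [ 0.426 -0.498  0.05 ] [[0.453, -0.474], [0.406, -0.517]]
top brass 18 [101.9 193.8] [[103.6, 195.4], [100.0, 192.0]] world [0.623 0.621 0.06 ] [[0.619, 0.615], [0.629, 0.627]]
top brass 18 [100.  210.1] [[102.1, 210.8], [97.9, 209.4]] world [0.575 0.621 0.06 ] [[0.573, 0.615], [0.577, 0.628]]
top brass 26 [226.  2
[... 957 characters left out ...]
[185.7 309.4] [[183.3, 301.2], [187.9, 316.6]] world [0.696 0.398 0.05 ] [[0.714, 0.377], [0.681, 0.416]]
side pink 390 [186.2 322.8] [[205.5, 316.6], [172.1, 327.4]] world [0.676 0.434 0.05 ] [[0.643, 0.402], [0.7, 0.458]]
side pink 712 [262.4 341.8] [[271.8, 327.1], [253.0, 356.5]] world [0.495 0.425 0.05 ] [[0.49, 0.379], [0.499, 0.469]]
side brass 46 [265.5 280.8] [[269.2, 279.9], [261.2, 281.9]] world [0.552 0.257 0.06 ] [[0.545, 0.251], [0.56, 0.264]]
side brass 27 [160.9 409.6] [[161.5, 406.9], [160.3, 412.3]] world [0.615 0.66  0.06 ] [[0.617, 0.654], [0.614, 0.666]]
side brass 23 [183.  417.2] [[181.0, 417.2], [185.0, 417.2]] world [0.567 0.659 0.06 ] [[0.571, 0.66], [0.564, 0.657]]
```

```bash
echo
python3 - <<'E'
from h import *
from scipy.spatial.transform import Rotation as R
t,s=load("top0"),load("side0")
for a,b,n in(((199.5,240.8),(282.7,286.1),"handle"),((249,181),(246,209),"cw valve"),((433,170),(293,122),"cw spare"),((172.2,238.4),(262.4,341.8),"pink"),((312,237),(311,229),"purple"),((329,148),(229,204),"cup"),((144,203),(205,350),"bottle")):
    p,e=tri(t,a,s,b);print(n,p.round(3),round(e,4))
r=R.from_rotvec([-2.47114026,1.93775618,0.00250943]);print(r.as_matrix().round(3))
x=np.array([.877,-.48,0]);
print("yaw tool x now",np.degrees(np.arctan2(*r.as_matrix()[[1,0],0])),"want",np.degrees(np.arctan2(x[1],x[0])))
E
```

```text
handle [0.487 0.311 0.115] 0.0021
cw valve [0.63  0.175 0.199] 0.0001
cw spare [ 0.667 -0.286  0.196] 0.0003
pink [0.501 0.411 0.031] 0.0001
purple [0.513 0.008 0.039] 0.0017
cup [ 0.785 -0.042  0.023] 0.0002
bottle [0.599 0.494 0.057] 0.0007
[[ 0.238 -0.971 -0.   ]
 [-0.971 -0.238  0.002]
 [-0.002 -0.    -1.   ]]
yaw tool x now -76.20386619195169 want -28.692787703121343
```

View pics/top0z.png

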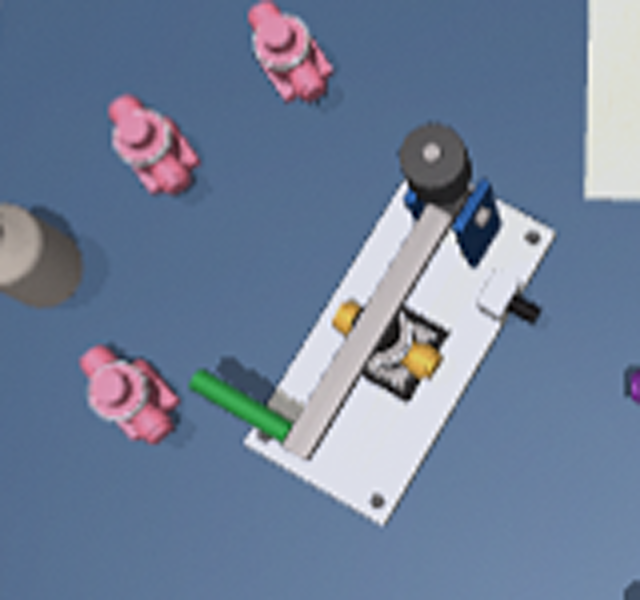

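View pics/side0z.png

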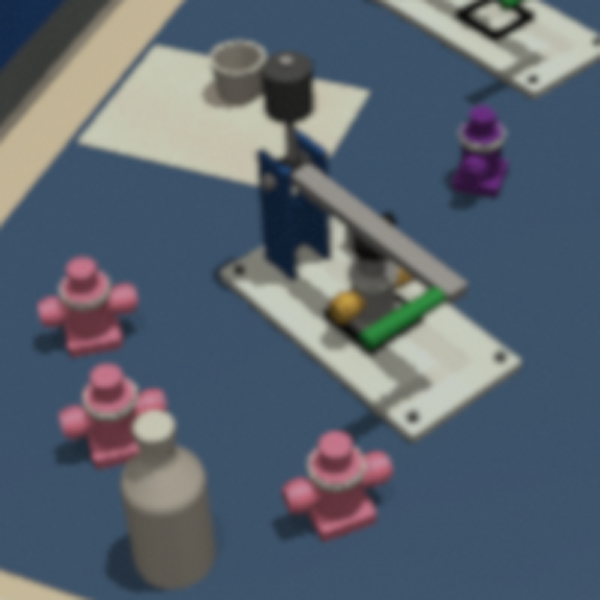

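The left stand's handle triangulates to (0.487, 0.311, 0.115), and both views agree. Its length is 75 mm and the counterweight sits where the geometry predicts, so I'll move. First the tool lifts and yaws by 47.5°.

{"op": "arm_command", "data": {
  "steps": [0,0,-0.4,0,0,-0.99,1,0,0,-0.4,0,0,-0.99,1,0,0,-0.4,0,0,-0.99,1,0,0,-0.4,0,0,-0.99,1,0,0,-0.4,0,0,-0.99,1,0,0,-0.4,0,0,-0.99,1,0,0,-0.4,0,0,-0.99,1,0,0,-0.4,0,0,-0.99,1],
  "squeeze": 25
}}

```text
time: 1.1
tool_pos: [0.1609, -0.6552, 0.3408]
tcp_rot: [-3.044, 0.773, 0.001]
wrist_force: [-0.9, 0.1, -0.6]
width: 1.002
```

{"op": "arm_command", "data": {
  "steps": [0,-1,0,0,0,0,1,0,-1,0,0,0,0,1,0,-1,0,0,0,0,1,0,-1,0,0,0,0,1,0,-1,0,0,0,0,1,0,-1,0,0,0,0,1,0,-1,0,0,0,0,1,0,-1,0,0,0,0,1,0,-1,0,0,0,0,1,0,-1,0,0,0,0,1]
}}

```text
time: 2.35
tool_pos: [0.3052, -0.3912, 0.3408]
tcp_rot: [-3.043, 0.778, 0.001]
wrist_force: [-0.6, -0.2, -0.3]
width: 1.0
```

{"op": "arm_command", "data": {
  "steps": [0,-1,0,0,0,0,1,0,-1,0,0,0,0,1,0,-1,0,0,0,0,1,0,-1,0,0,0,0,1,0,-1,0,0,0,0,1,0,-1,0,0,0,0,1,0,-1,0,0,0,0,1,0,-1,0,0,0,0,1,0,-1,0,0,0,0,1]
}}

```text
time: 3.48
tool_pos: [0.4346, -0.1544, 0.3408]
tcp_rot: [-3.044, 0.778, 0.001]
wrist_force: [0.3, 0.1, -0.1]
width: 0.999
```

```bash
python3 - <<'E'
from workcell import bot
s=bot.read_state();print(s["q"].round(3),s["tool_pos"].round(4))
from scipy.spatial.transform import Rotation as R;import numpy as np
M=R.from_rotvec(s["tcp_rot"]).as_matrix();print(M.round(3),(M.T@(np.array([.488,.312,.22])-s["tool_pos"])/.03).round(2))
E
```

```text
[-0.395 -0.196  1.905 -0.     1.433  0.105] [ 0.4346 -0.1544  0.3408]
[[ 0.877 -0.48  -0.001]
 [-0.48  -0.877  0.   ]
 [-0.001  0.    -1.   ]] [ -5.9  -14.49   4.03]
```

{"op": "arm_command", "data": {
  "steps": [-0.4,-0.95,0,0,0,0,1,-0.4,-0.95,0,0,0,0,1,-0.4,-0.95,0,0,0,0,1,-0.4,-0.95,0,0,0,0,1,-0.4,-0.95,0,0,0,0,1,-0.4,-0.95,0,0,0,0,1,-0.4,-0.95,0.2,0,0,0,1,-0.4,-0.95,0.2,0,0,0,1,-0.4,-0.95,0.3,0,0,0,1,-0.4,-0.95,0.4,0,0,0,1]
}}

```text
time: 4.72
tool_pos: [0.466, 0.1532, 0.3079]
tcp_rot: [3.044, -0.778, 0.0]
wrist_force: [0.2, 0.5, -0.9]
width: 1.002
```

{"op": "arm_command", "data": {
  "steps": [-0.4,-0.95,0.5,0,0,0,1,-0.4,-0.95,0.5,0,0,0,1,-0.4,-0.95,0.5,0,0,0,1,-0.4,-0.95,0.5,0,0,0,1,-0.2,-0.7,0.5,0,0,0,1,0,0,0,0,0,0,1,0,0,0,0,0,0,1]
}}

```text
time: 5.6
tool_pos: [0.4833, 0.2961, 0.2332]
tcp_rot: [3.043, -0.778, -0.0]
wrist_force: [-0.1, 0.4, 0.6]
width: 0.999
```

```bash
python3 - <<'E'
from workcell import bot
s=bot.read_state();print(s["time"],s["q"].round(3),s["tool_pos"].round(4))
from scipy.spatial.transform import Rotation as R;import numpy as np
import cv2
M=R.from_rotvec(s["tcp_rot"]).as_matrix();print(M.round(3),(M.T@(np.array([.488,.312,.115])-s["tool_pos"])/.03).round(2))
c=bot.read_camera("side");cv2.imwrite("pics/side1.png",c["img"][:,:,::-1])
E
```

```text
5.6 [ 0.506  0.069  1.852 -0.     1.221  1.006] [0.4833 0.2961 0.2332]
[[ 0.877 -0.48  -0.   ]
 [-0.48  -0.877 -0.001]
 [-0.     0.001 -1.   ]] [-0.12 -0.54  3.94]
```

View pics/side1.png

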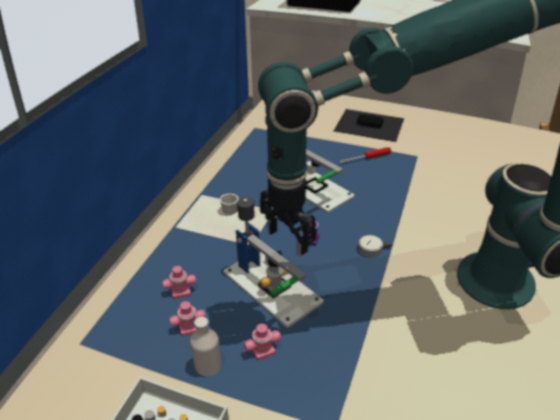

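Gripper is above the handle, and the side view shows both arms still down. I shift 0.12 and 0.6 units, then go down.

{"op": "arm_command", "data": {
  "steps": [-0.1,-0.55,0.4,0,0,0,1,0,0,0.7,0,0,0,1,0,0,0.8,0,0,0,1,0,0,0.8,0,0,0,1,0,0,0.8,0,0,0,1,0,0,0.6,0,0,0,1,0,0,0,0,0,0,1]
}}

```text
time: 6.52
tool_pos: [0.4877, 0.3119, 0.1084]
tcp_rot: [3.041, -0.778, -0.004]
wrist_force: [0.4, -0.0, 0.2]
width: 0.997
```

```bash
python3 - <<'E'
from workcell import bot
import cv2
s=bot.read_state();print(s["time"],s["tool_pos"].round(4),s["wrist_force"])
for n in("side","top"):
    c=bot.read_camera(n);a=c["img"][:,:,::-1]
    a=a[180:330,180:380] if n=="side" else a[150:300,140:340]
    cv2.imwrite(f"pics/{n}2.png",cv2.resize(a,None,fx=4,fy=4,interpolation=2))
E
```

```text
6.525 [0.4877 0.3119 0.1084] [ 0.41482156 -0.00373546  0.16491636]
```

View pics/side2.png

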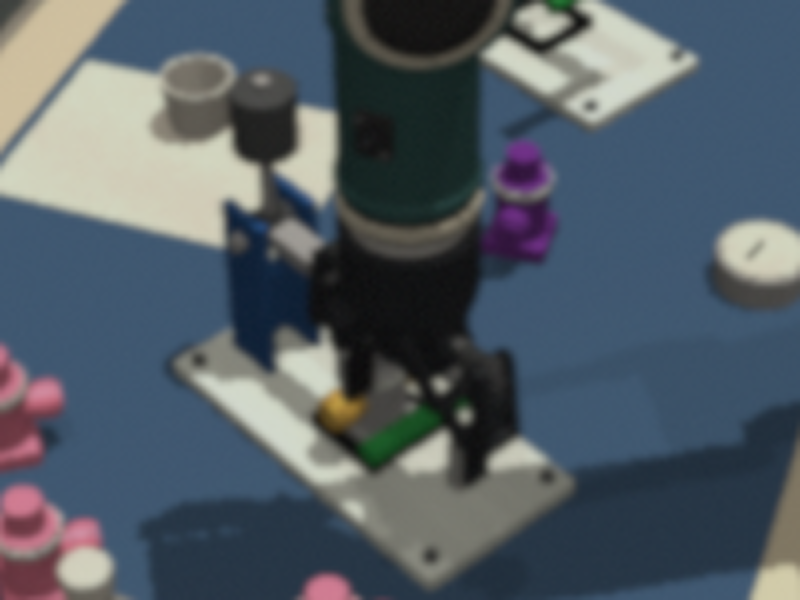

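View pics/top2.png

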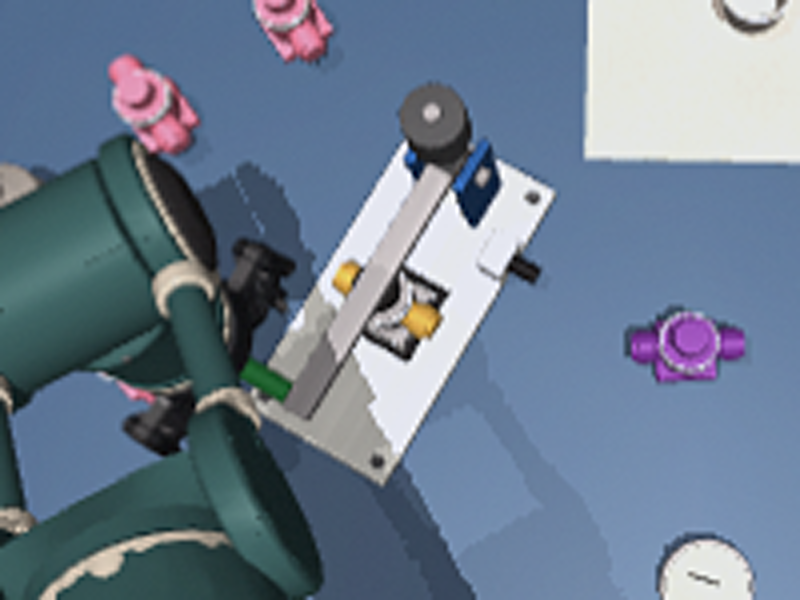

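The jaws straddle the handle in both views, with the arm down and the valve undisturbed. I close.

{"op": "arm_command", "data": {
  "steps": [0,0,0,0,0,0,0,0,0,0,0,0,0,0,0,0,0,0,0,0,0,0,0,0,0,0,0,0,0,0,0,0,0,0,0,0,0,0,0,0,0,0,0,0,0,0,0,0,0],
  "squeeze": 25
}}

```text
time: 7.5
tool_pos: [0.4884, 0.3128, 0.1107]
tcp_rot: [-3.043, 0.778, 0.001]
wrist_force: [-4.5, 1.9, 5.4]
width: 0.175
```

```bash
python3 - <<'E'
from workcell import bot
import numpy as np
s=bot.read_state();print(s["time"],s["tool_pos"].round(4),s["wrist_force"].round(1),s["width"],s["width"]*85)
# arc increments (units) per 0.14 rad
th=np.arange(0,1.41,.1)
for a,b in zip(th[:-1],th[1:]): print(round(b,2),"tx",round(.19*(np.cos(a)-np.cos(b))/.03,2),"tz",round(-.19*(np.sin(b)-np.sin(a))/.03,2))
E
```

```text
7.5 [0.4884 0.3128 0.1107] [-4.5  1.9  5.4] 0.17527698792343965 14.898543973492371
0.1 tx 0.03 tz -0.63
0.2 tx 0.09 tz -0.63
0.3 tx 0.16 tz -0.61
0.4 tx 0.22 tz -0.59
0.5 tx 0.28 tz -0.57
0.6 tx 0.33 tz -0.54
0.7 tx 0.38 tz -0.5
0.8 tx 0.43 tz -0.46
0.9 tx 0.48 tz -0.42
1.0 tx 0.51 tz -0.37
1.1 tx 0.55 tz -0.31
1.2 tx 0.58 tz -0.26
1.3 tx 0.6 tz -0.2
1.4 tx 0.62 tz -0.14
```

Gripped: opening is about 15 mm for the 16 mm bar. I follow the first 0.3 rad of the arc at half speed and check the forces.

{"op": "arm_command", "data": {
  "steps": [0,0,-0.32,0,0,0,0,0.03,0,-0.31,0,0,0,0,0.04,0,-0.32,0,0,0,0,0.05,0,-0.31,0,0,0,0,0.07,0,-0.31,0,0,0,0,0.09,0,-0.3,0,0,0,0]
}}

```text
time: 8.25
tool_pos: [0.4952, 0.309, 0.1668]
tcp_rot: [-3.043, 0.779, 0.004]
wrist_force: [-4.0, 5.5, -0.3]
width: 0.174
```

{"op": "arm_command", "data": {
  "steps": [0.1,0,-0.3,0,0,0,0,0.12,0,-0.29,0,0,0,0,0.13,0,-0.29,0,0,0,0,0.15,0,-0.28,0,0,0,0,0.16,0,-0.27,0,0,0,0,0.17,0,-0.27,0,0,0,0,0.18,0,-0.25,0,0,0,0,0.2,0,-0.25,0,0,0,0]
}}

```text
time: 9.25
tool_pos: [0.525, 0.2928, 0.2345]
tcp_rot: [-3.042, 0.777, 0.01]
wrist_force: [-11.8, 6.6, 8.4]
width: 0.178
```

```bash
python3 - <<'E'
from workcell import bot
import cv2,numpy as np
s=bot.read_state();print(s["time"],s["tool_pos"].round(4),s["wrist_force"])
d=s["tool_pos"]-np.array([.655,.221,.110]);print("theta",np.arctan2(d[2],-(d@[.877,-.48,0])),np.hypot(d[2],d@[.877,-.48,0]))
c=bot.read_camera("side");a=c["img"][:,:,::-1]
cv2.imwrite("pics/side3.png",cv2.resize(a[150:330,160:400],None,fx=3,fy=3,interpolation=2))
E
```

```text
9.25 [0.525  0.2928 0.2345] [-11.81749657   6.58457324   8.44494571]
theta 0.6976376491190049 0.19373645138233894
```

View pics/side3.png

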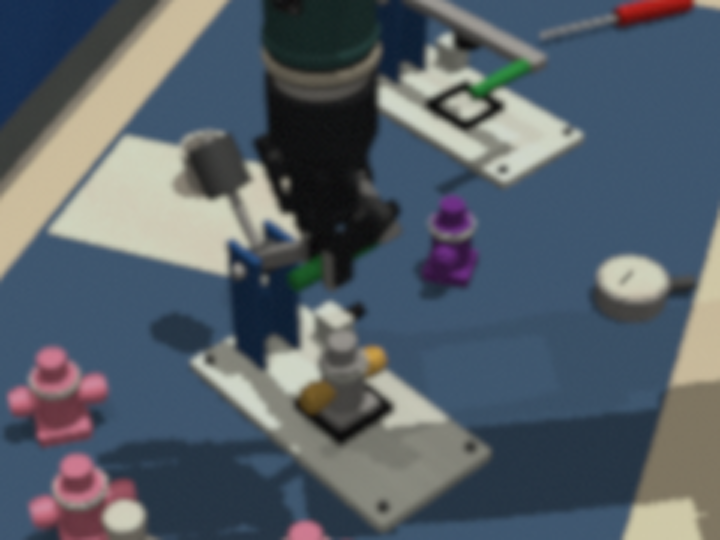

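The arm is at about 0.70 rad, and the valve stands in its nest. The force is about 16 N outward along the bar, so I trim the radius outward a little and carry on.

{"op": "arm_command", "data": {
  "steps": [0.14,0,-0.27,0,0,0,0,0.17,0,-0.26,0,0,0,0,0.2,0,-0.24,0,0,0,0,0.23,0,-0.21,0,0,0,0,0.25,0,-0.19,0,0,0,0,0.26,0,-0.18,0,0,0,0]
}}

```text
time: 10.05
tool_pos: [0.5614, 0.273, 0.2742]
tcp_rot: [-3.043, 0.778, -0.0]
wrist_force: [-3.4, 4.1, 4.7]
width: 0.175
```

```bash
python3 - <<'E'
from workcell import bot
import cv2,numpy as np
s=bot.read_state();print(s["time"],s["tool_pos"].round(4),s["wrist_force"])
d=s["tool_pos"]-np.array([.655,.221,.110]);print("theta",np.arctan2(d[2],-(d@[.877,-.48,0])),np.hypot(d[2],d@[.877,-.48,0]))
E
```

```text
10.05 [0.5614 0.273  0.2742] [-3.41952218  4.09180744  4.67738564]
theta 0.9930954354759205 0.19600789186187006
```

Force is down to about 7 N at 0.99 rad. Next is 1.0 to about 1.3.

{"op": "arm_command", "data": {
  "steps": [0.26,0,-0.17,0,0,0,0,0.27,0,-0.16,0,0,0,0,0.28,0,-0.14,0,0,0,0,0.29,0,-0.13,0,0,0,0,0.29,0,-0.11,0,0,0,0,0.29,0,-0.1,0,0,0,0,0,0,0,0,0,0,0]
}}

```text
time: 10.92
tool_pos: [0.6062, 0.2483, 0.2973]
tcp_rot: [-3.043, 0.779, -0.002]
wrist_force: [1.5, 3.1, 1.6]
width: 0.17
```

```bash
python3 - <<'E'
from workcell import bot
import cv2,numpy as np
s=bot.read_state();print(s["time"],s["tool_pos"].round(4),s["wrist_force"])
d=s["tool_pos"]-np.array([.655,.221,.110]);print("theta",np.arctan2(d[2],-(d@[.877,-.48,0])),np.hypot(d[2],d@[.877,-.48,0]))
c=bot.read_camera("side");a=c["img"][:,:,::-1]
cv2.imwrite("pics/side4.png",cv2.resize(a[130:330,160:400],None,fx=3,fy=3,interpolation=2))
E
```

```text
10.925 [0.6062 0.2483 0.2973] [1.45310243 3.06401363 1.63838514]
theta 1.2809691367053144 0.19542862884924322
```

View pics/side4.png

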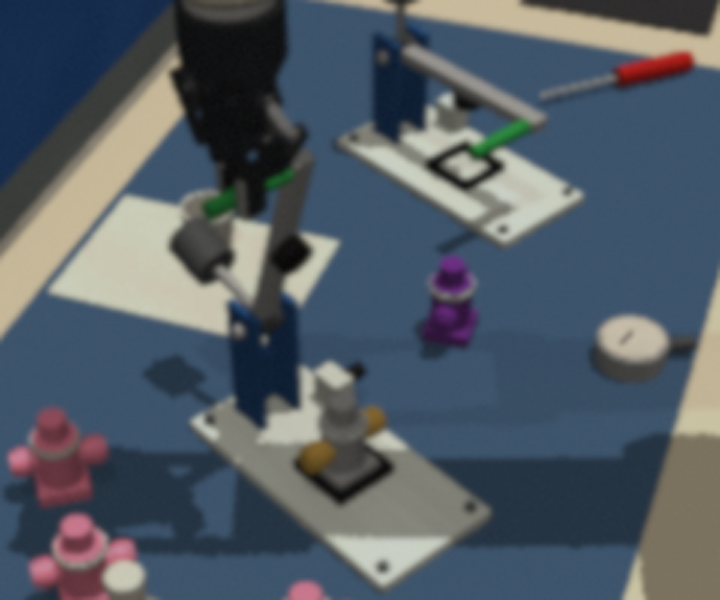

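The arm is at about 1.28 rad, near upright, with the valve in its nest. I open and let it settle on the stop.

{"op": "arm_command", "data": {
  "steps": [0.15,0,0,0,0,0,0.4,0.15,0,0,0,0,0,0.7,0,0,0,0,0,0,1,0,0,0,0,0,0,1,0,0,0,0,0,0,1,0,0,0,0,0,0,1,0,0,0,0,0,0,1]
}}

```text
time: 11.85
tool_pos: [0.6129, 0.2445, 0.2972]
tcp_rot: [3.044, -0.778, -0.0]
wrist_force: [0.2, 0.3, 0.3]
width: 1.003
```

```bash
python3 - <<'E'
from workcell import bot
import cv2,numpy as np
s=bot.read_state();print(s["time"],s["tool_pos"].round(4),s["wrist_force"],s["width"])
c=bot.read_camera("side");a=c["img"][:,:,::-1]
cv2.imwrite("pics/side5.png",cv2.resize(a[130:330,160:400],None,fx=3,fy=3,interpolation=2))
E
```

```text
11.85 [0.6129 0.2445 0.2972] [0.1893649  0.30145241 0.316241  ] 1.003432118968965
```

View pics/side5.png

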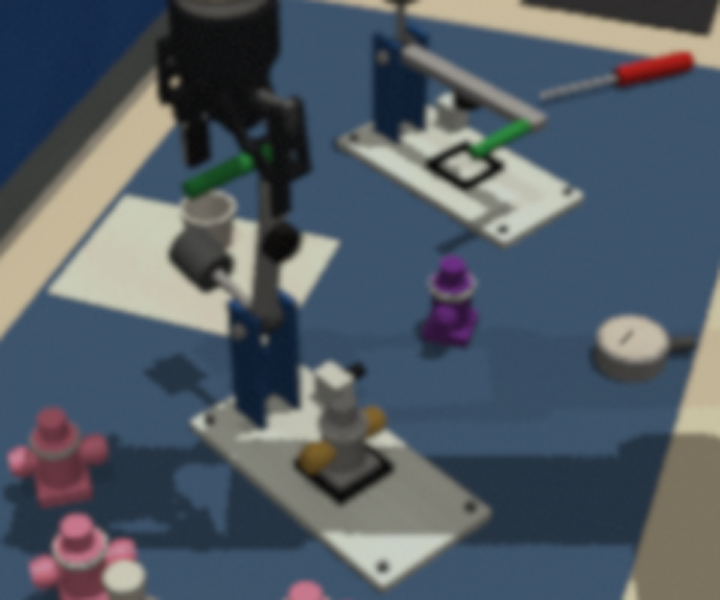

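The arm has fallen a little further onto its stop, the fingers are clear of the handle and the force is near zero. I retreat straight up, then back.

{"op": "arm_command", "data": {
  "steps": [0,0,-0.4,0,0,0,1,0,0,-0.7,0,0,0,1,0,0,-0.8,0,0,0,1,0,0,-0.8,0,0,0,1,0,0,-0.8,0,0,0,1,-1,0,0,0,0,0,1,-1,0,0,0,0,0,1,-1,0,0,0,0,0,1,-1,0,0,0,0,0,1,0,0,0,0,0,0,1]
}}

```text
time: 13.15
tool_pos: [0.5067, 0.3031, 0.405]
tcp_rot: [-3.042, 0.774, -0.004]
wrist_force: [0.5, 0.1, 0.4]
width: 1.001
```

```bash
python3 - <<'E'
from workcell import bot
from h import *
s=bot.read_state();print(s["time"],s["tool_pos"].round(4),s["wrist_force"])
C={}
for n in("side","top"):
    c=bot.read_camera(n);C[n]=c;cv2.imwrite(f"pics/{n}6.png",c["img"][:,:,::-1])
c=C["side"];hsv=cv2.cvtColor(c["img"],cv2.COLOR_RGB2HSV)
m=cv2.inRange(hsv,(50,120,50),(75,255,255));k,l,st,ce=cv2.connectedComponentsWithStats(m)
print([(st[i,4],ce[i].round(1)) for i in range(1,k) if st[i,4]>12])
for th in(1.2,1.3,1.4):
  print(th,proj(c,[.655-.19*np.cos(th)*.877,.221+.19*np.cos(th)*.48,.115+.19*np.sin(th)]).round(1))
E
```

```text
13.15 [0.5067 0.3031 0.405 ] [0.47254297 0.11675456 0.40865399]
[(np.int32(83), array([326.7, 175.5])), (np.int32(185), array([236.1, 186.1]))]
1.2 [244.9 198.7]
1.3 [239.6 192.9]
1.4 [234.3 187.7]
```

View pics/side6.png

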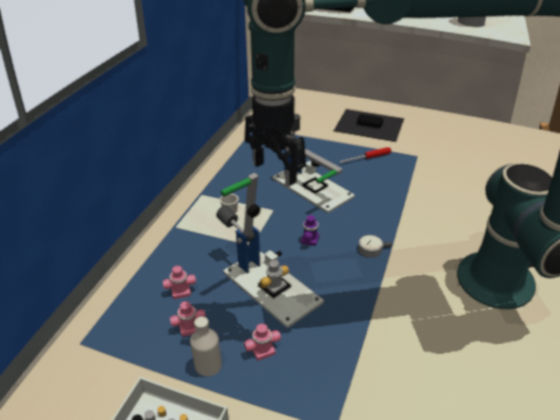

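View pics/top6.png

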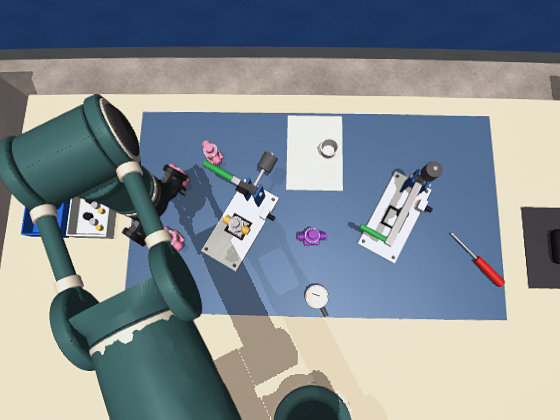

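The handle at (236,186) in the side view matches the projection for 1.4 rad, the open stop. The valve is upright in its nest, the spare handle is unmoved at (326.7,175.5), and the gripper is well clear of everything. I hand in.

```bash
python3 - <<'E'
from workcell import bot
s=bot.read_state();print(abs(s["joint_vel"]).max())
print(bot.finish_job())
E
```

```text
0.01717736151639653
the job is handed in; nothing more can be done
None
```

I gripped the green handle of the stand with the valve and carried it along its arc to about 1.28 rad. I then let go, and the arm fell the rest of the way onto its stop. I backed the gripper clear and handed the job in at about 13 s of the 38 s allowed.

- **Test arm:** the handle is where the geometry puts it for 1.4 rad, within about 2 pixels in the side view. I checked this by position only and did not measure the arm's speed.
- **Valve:** it stands upright in its nest in both views. I judged this by eye and did not measure its shift.
- **Empty stand:** its handle pixel is within 0.1 pixel of where it started, so its arm is still down.
- **Robot:** the gripper is about 0.4 m up and touches nothing, with wrist force around 0.6 N. The highest reading I saw was about 16 N, partway through the lift at 0.7 rad, and I trimmed the path to bring it down.

No check failed or disagreed.

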